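Shut the board tray and hold the test probe on the pad

ROBOT

A 7-joint arm with a two-finger parallel gripper is mounted at the origin on the work surface. World frame = base frame: x ahead of the robot, y to its left, z up, the work surface at z = 0. Lengths are in m, angles in rad, forces in N, time in s.
With the tool pointing down it reaches from about 0.425 to 0.975 m from the base axis. Payload 16.7 kg.
Tool frame: the origin (TCP) lies midway between the tips of the shut fingers; the grasp point (between the pads) lies 19 mm behind it; y points along the fingers, x is the direction in which the jaws open and shut, and the axes are right-handed (so a half turn about y gives the same grasp; the last joint's range is limited). The gripper opens to 85 mm and grips with 20 to 120 N. Pads are 22 mm wide; open, the fingers measure 114 mm over their backs; the gripper's body (76 mm by 85 mm) begins 54 mm behind the grasp point. The pads swing forward as they close: fully open they stand 13 mm farther back than shut.
Start: joints at [-1.288, 0.426, 0.074, 1.606, -0.034, 1.111, -0.067], TCP at [0.282, 0.613, 0.231] pointing down, gripper open.
Joint ranges: [-2.85, 2.85], [-0.5, 2.14], [-1.23, 1.37], [0.21, 2.46], [-1.02, 4.16], [0.16, 2.05], [-2.73, 2.73]. Speed limits (rad/s): [1.89, 1.89, 2.39, 2.39, 3.01, 3.01, 3.01].

INTERFACE

Orientations are given as a unit quaternion [w, x, y, z].
In Python, from cell import r gives the robot as it stands.
- The arm moves only by the tool send_rows, never from a script. Its argument "deltas" is a list of rows, each a list of 7 numbers: the closure, from -1 (fully open) to 1 (shut), then the shift along the tool's x, y, z as a fraction of full scale, then the turn, a rotation vector about the tool's x, y, z as a fraction of full scale. A call has 1 to 5 rows; each row shifts and turns the commanded pose from where the row before left it, along the tool's axes as they then stand; what a row does not reach is not made up. Full scale, the value 1, is 40 mm for a shift and 0.1 rad for a turn. A row lasts 1/12 s, in which the tool goes at most 41.7 mm and 7.16 degrees, less where a joint would pass 70% of its speed; a pose out of reach is approached as far as the arm can. A call with a number of a shift or a turn outside -1 to 1 is refused whole. A call with a gripper value outside its range is refused whole. The fingers move at their own pace and stop on an object; "newtons" is the grip in N (left out, the last holds). Time passes only in rows, so rows that do not move let the fingers close. It gives the time, the measured TCP pose, the force and the opening at its end, in the units of the state.
- r.sense(): the state, without advancing time (a new reading comes with each control period).
- r.read_camera(name): name is "side" or "top" or "wrist"; returns a dict with "image" (480x640x3 uint8, red, green, blue), "range_z" (480x640 float32, m along the optical axis (not along the pixel's ray), 0 where there is no reading), "camera_matrix" (3x3 intrinsics, pixels), "extrinsics" (4x4, takes a point from camera to world coordinates); the wrist camera has in their place "hand_eye" (4x4, takes a point from camera to tool coordinates, whose origin is the TCP and whose axes are the tool frame's). Camera axes: x right, y up, looking along -z (the intrinsics and any distortion apply to the point x, -y, -z); pixel columns grow to the right and rows downward; lengths in m; the calibration is good to about 2 mm. The wrist camera is an equidistant fisheye: a pixel r from the principal point sees the ray r / f radians off the axis. A picture is of the moment at which its call begins: read the wrist's pose just before it.
- r.hand_in(): hands the job in, once; it reports no verdict.
The state is a dict: "time": time; "qpos": joint angles; "dq": joint speeds; "joint_efforts": joint torques, N m; "ee_pos": TCP position; "orientation": TCP orientation; "contact_force": force on the tool from outside, world axes, zero at the start; "torque": the same for the moment, N m; "width": finger opening in m.
Only numpy, scipy, OpenCV 4.12 (cv2) and the standard library are available. Lean on these libraries where they do the work, as an engineer would, in place of code of your own. Each camera call takes 0.05 s, during which the arm holds its last target. There are 200 camera calls.

TASK

First push the board tray of the blue tester fully shut, and only then lift the spring-tip probe out of its holder. Through the window in the tester's top, set the probe's tip on the large round test pad and hold it there upright, pressing lightly so that the sprung tip gives part-way without bottoming out. Finish while still holding the probe like that; do not let go, and leave the other things on the bench alone.

Things in the scene. Friction and masses are not known exactly. Their poses are not given: they have to be found in the camera images.
- tray (a joint): travel of the board tray in the blue tester: 0 m = fully shut, up to 0.095 m when pulled out; at the start it stands 0.05 to 0.09 m open. It slides level along the tester's own x axis, opens towards the tester's -x (roughly towards the robot), is pushed shut towards its +x, has about 2.5 N of friction, stays where it is left and has a firm stop at 0.
- tester: blue sheet-metal tester, fixed, 170 (x) x 190 (y) x 70 mm high; origin at the centre of its underside on the work surface, x pointing from its open front to its back. Its top has one rectangular window 70 (x) x 70 (y) mm, centred 35 mm in front (-x) of the origin; top plate 4 mm thick. The window is over the test pad only when the tray is shut.
- tray_front (a point): centre of the outer face of the tray's blue front panel (panel 166 wide, 54 high, 8 mm thick, from 9 to 63 mm above the work surface; this point is 36 mm up). Moves with the tray; when shut it lies 93 mm in front (-x) of the tester's origin. Push here.
- pad (a point): the marked test pad: the one large round brass disc, 16 mm across with a thin white ring round it, on the green circuit board carried by the tray (the other brass pads are small 5 mm squares). This point is the centre of its upper face, z up, 40 mm above the work surface, 30 mm below the tester's top; moves with the tray; when shut it is 35 mm in front (-x) of and 12 mm to the +y side of the tester's origin. Firm.
- probe_holder: aluminium block 60 x 60 x 60 mm, fixed, in which the probe stands; origin at the centre of its underside. A through hole of 16 mm runs down its middle. A second identical block, on the other side of the tester, holds a nut driver with a bulging handle; which side is which varies.
- probe_center (a point): centre of the grip of the probe, a pen-like spring-tip test probe standing upright in its holder: round black grip 18 mm across and 70 mm long (35 mm above and below this point), below it a collar 24 mm across and 6 mm thick whose underside (41 mm below this point) rests on the holder's top, then a round barrel 14 mm across tapering to a thin sprung steel tip. Its z axis runs up along the probe. About 90 g. Grip centre 101 mm above the work surface at the start.
- probe_tip (a point): end of the probe's thin steel tip (5 mm across), 91 mm below the grip centre along the probe while not pressed in, 10 mm above the work surface at the start.
- plunger (a joint): how far the sprung tip is pressed into the probe: 0 m free, 0.010 m fully in (bottomed). Begins to give at about 1 N and needs about 5 N to bottom (0.4 N per mm).
- probe: the probe as a whole; origin on its axis at the underside of the collar, 50 mm above the free tip and 41 mm below the grip centre; z up along the probe.
- driver_holder: the identical second aluminium block 60 x 60 x 60 mm, fixed, which holds the nut driver; origin at the centre of its underside.
- driver: nut driver standing in the second holder, black bulging handle 32 mm across at its widest, 75 mm tall above the holder; origin at the underside of the handle. A bystander.
- screwdriver: screwdriver lying on the table, 170 mm long; origin at its underside. A bystander.
- mug: white mug, 76 mm across, 85 mm high; origin at its underside. A bystander.
- notebook: white notebook 150 x 200 x 12 mm; origin at its underside. A bystander.
- module: small plain aluminium module 90 x 60 x 30 mm; origin at its underside. A bystander.
- fluxjar: small jar, 44 mm across, 50 mm high; origin at its underside. A bystander.
- spareboard: loose spare circuit board 80 x 50 mm, up to 13 mm high; origin at its underside. A bystander.
There are look-alikes about, which are no part of the job. Leave any orange look-alike of the probe alone.

How it is judged:
By the outcome, as a careful person would: the job done as asked, in the order asked, and still so for the second after the job is handed in, while the arm keeps its last pose, push and grip.
It also fails if it takes over 59 s, if anything falls off the work surface, if the arm or the gripper's body presses on something with over 40 N, if the wrist force passes 120 N, or if a joint passes its speed limit or range.

## Working session

There is one attempt and no reset: what is moved stays moved. The work goes in short steps, Python scripts to look and compute and a tool call to move; the robot and the scene stay as the last step left them, time stands still between calls to the robot, and variables do not carry over. Pictures are saved under pics/ and viewed, about 8 in all and at most 12, crops included, and the job is handed in when it is done.

Besides the shell and the picture viewer there is one more tool, called after "Request:" as name([rows], argument=value, ...), one row to a line, values as JSON. send_rows: Moves the arm, as the interface text tells. Shift numbers are shares of 40 mm and turn numbers shares of 0.1 rad, none past 1 either way. Its arguments: {"type":"object","properties":{"deltas":{"type":"array"},"newtons":{"type":"number"}},"required":["deltas"]}

```bash
mkdir -p pics; ls
cat > h.py <<'E'
import numpy as np, cv2
from cell import r
from scipy.spatial.transform import Rotation as R
def pts(c):
    K=c["camera_matrix"];z=c["range_z"];v,u=np.mgrid[:480,:640]
    P=np.stack([(u-K[0,2])/K[0,0]*z,-(v-K[1,2])/K[1,1]*z,-z],-1)
    E=np.array(c["extrinsics"]);return P@E[:3,:3].T+E[:3,3]
def ray(c,u,v,h):
    K=c["camera_matrix"];E=np.array(c["extrinsics"])
    d=E[:3,:3]@np.array([(u-K[0,2])/K[0,0],-(v-K[1,2])/K[1,1],-1]);o=E[:3,3]
    return o+d*(h-o[2])/d[2]
def save(n,im,s=1):
    cv2.imwrite("pics/"+n,cv2.resize(cv2.cvtColor(im,cv2.COLOR_RGB2BGR),None,fx=s,fy=s))
def rot():
    q=r.sense()["orientation"];return R.from_quat([q[1],q[2],q[3],q[0]])
E
python3 - <<'E'
from h import *
import pickle
s=r.sense();print(s)
for n in("top","side"):
    c=r.read_camera(n);pickle.dump(c,open(n+".pkl","wb"));save(n+"0.png",c["image"]);print(n,c["camera_matrix"],c["extrinsics"])
print(rot().as_matrix())
E
```

```text
pics
{'time': 0.0, 'qpos': array([-1.28849306,  0.42672326,  0.0738339 ,  1.60660994, -0.03411701,
        1.11081162, -0.06706515]), 'dq': array([-0.00067217, -0.00044051, -0.00176833, -0.00221362,  0.00089482,
       -0.00085536, -0.00023965]), 'joint_efforts': array([ 2.76284882e-04, -9.49838161e+01,  3.76081020e+00, -4.63506997e+01,
        1.91880920e-02,  1.02060009e-02,  5.89614160e-05]), 'ee_pos': array([0.28233285, 0.61266194, 0.23061463]), 'orientation': array([-0.59523586,  0.59577155,  0.38091027, -0.38165155]), 'contact_force': array([0.06246121, 0.93847583, 0.22943394]), 'torque': array([0.01618291, 0.0196323 , 0.05792592]), 'width': 0.08544260386607672}
top [[514.66668165   0.         322.5874045 ]
 [  0.         514.66668165 248.06931267]
 [  0.           0.           1.        ]] [[ 0.02749246  0.99329138 -0.11232277  0.38657378]
 [-0.99943214  0.02950315  0.01627791 -0.01015593]
 [ 0.01948258  0.11181147  0.99353844  1.10092813]
 [ 0.          0.          0.          1.        ]]
side [[500.73369425   0.         325.27953228]
 [  0.         500.73369425 237.56340794]
 [  0.           0.           1.        ]] [[ 0.98049933  0.09099129 -0.17418856  0.320281  ]
 [-0.1963772   0.48771289 -0.85063043 -0.99848943]
 [ 0.00755405  0.86824923  0.49607077  0.67266774]
 [ 0.          0.          0.          1.        ]]
[[ 4.18529958e-01 -3.68336599e-04 -9.08202917e-01]
 [ 9.08202308e-01 -1.05720045e-03  4.18530106e-01]
 [-1.11431249e-03 -9.99999373e-01 -1.07945913e-04]]
```

View pics/top0.png

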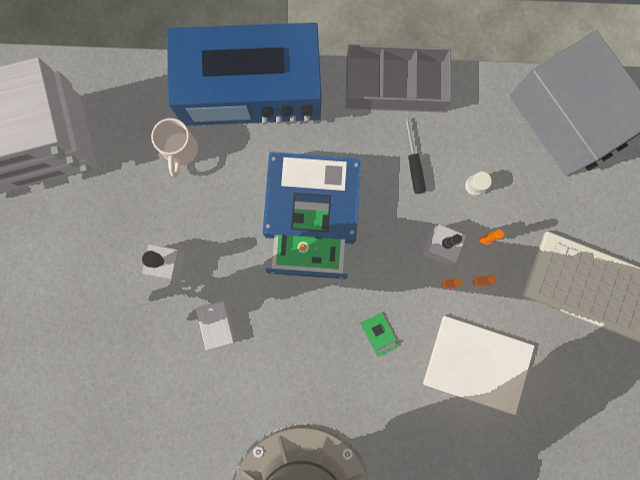

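View pics/side0.png

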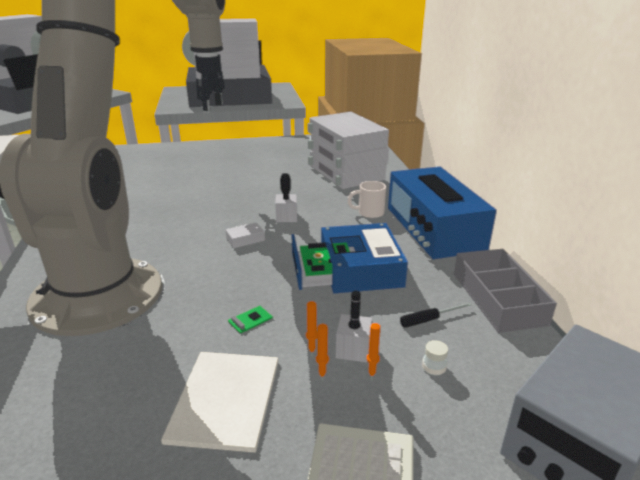

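Run:
```python
from h import *
import pickle
c=pickle.load(open("top.pkl","rb"));P=pts(c);im=c["image"];hsv=cv2.cvtColor(im,cv2.COLOR_RGB2HSV)
v,u=np.mgrid[:480,:640]
box=(u>250)&(u<375)&(v>140)&(v<285)
blue=(hsv[...,0]>100)&(hsv[...,0]<125)&(hsv[...,1]>100)
m=box&(P[...,2]>.055)&(v<243)&(P[...,2]<.085)
print("top z",np.median(P[m][:,2]))
m=(m*255).astype(np.uint8)
m=cv2.morphologyEx(m,cv2.MORPH_OPEN,np.ones((5,5)))
cn=max(cv2.findContours(m,0,2)[0],key=cv2.contourArea)
rc=cv2.minAreaRect(np.array([ray(c,*p[0],.07)[:2]*1000 for p in cn],np.float32));print(rc,cv2.boxPoints(rc))
# tray front
m=blue&box&(v>262);print("front strip",m.sum());
w=np.array([ray(c,a,b,.063) for a,b in zip(u[m],v[m])]);print(cv2.minAreaRect((w[:,:2]*1000).astype(np.float32)),cv2.boxPoints(cv2.minAreaRect((w[:,:2]*1000).astype(np.float32))))
# things by height, on the right & left
for n,b in dict(probe=(425,475,220,265),o1=(478,510,225,250),o2=(440,465,272,292),o3=(470,500,270,292),drv=(135,180,240,285)).items():
    q=(u>b[0])&(u<b[1])&(v>b[2])&(v<b[3])
    for lo,hi in((.05,.07),(.07,.1),(.1,.125),(.125,.15)):
        k=q&(P[...,2]>lo)&(P[...,2]<hi)
        if k.sum()>3: print(n,lo,k.sum(),P[k].mean(0).round(3),P[k].min(0).round(3),P[k].max(0).round(3))
k=(hsv[...,0]<20)&(hsv[...,1]>180)&(u>425)
print("orange maxz",P[k][:,2].max())
x=im[130:300,230:520];save("crop.png",x,2.7)
s=pickle.load(open("side.pkl","rb"));save("crops.png",s["image"][210:390,220:460],3.2)
```

```text
top z 0.07049071586087896
((609.8585815429688, -2.2443161010742188), (189.93679809570312, 171.2255096435547), 87.53816223144531) [[ 520.24554   -93.44766 ]
 [ 691.31305  -100.802475]
 [ 699.4716     88.95903 ]
 [ 528.4041     96.31384 ]]
front strip 269
((452.4684753417969, 4.8459930419921875), (162.11228942871094, 7.770100116729736), 87.55430603027344) [[445.1281   -75.970535]
 [452.8911   -76.30211 ]
 [459.80884   85.66252 ]
 [452.04584   85.994095]]
probe 0.05 747 [ 0.52  -0.278  0.06 ] [ 0.484 -0.319  0.05 ] [ 0.56  -0.242  0.069]
probe 0.07 36 [ 0.519 -0.275  0.085] [ 0.513 -0.283  0.07 ] [ 0.529 -0.272  0.098]
probe 0.1 35 [ 0.518 -0.275  0.112] [ 0.512 -0.283  0.101] [ 0.529 -0.272  0.125]
probe 0.125 77 [ 0.521 -0.28   0.135] [ 0.513 -0.289  0.127] [ 0.529 -0.272  0.14 ]
o1 0.05 54 [ 0.532 -0.36   0.057] [ 0.523 -0.375  0.051] [ 0.546 -0.353  0.068]
o1 0.07 50 [ 0.532 -0.359  0.083] [ 0.525 -0.369  0.07 ] [ 0.542 -0.356  0.099]
o1 0.1 63 [ 0.533 -0.361  0.116] [ 0.525 -0.373  0.1  ] [ 0.542 -0.356  0.125]
o1 0.125 49 [ 0.534 -0.365  0.127] [ 0.526 -0.373  0.125] [ 0.542 -0.35
[... 270 characters left out ...]
0.284  0.127] [ 0.432 -0.291  0.125] [ 0.447 -0.275  0.13 ]
o3 0.05 54 [ 0.446 -0.344  0.058] [ 0.436 -0.358  0.05 ] [ 0.457 -0.338  0.07 ]
o3 0.07 46 [ 0.445 -0.344  0.085] [ 0.438 -0.351  0.071] [ 0.455 -0.34   0.1  ]
o3 0.1 63 [ 0.446 -0.347  0.117] [ 0.438 -0.357  0.101] [ 0.455 -0.34   0.125]
o3 0.125 42 [ 0.445 -0.349  0.127] [ 0.438 -0.358  0.125] [ 0.455 -0.341  0.13 ]
drv 0.05 672 [0.465 0.295 0.06 ] [0.433 0.267 0.051] [0.5   0.336 0.068]
drv 0.07 21 [0.465 0.29  0.092] [0.453 0.286 0.07 ] [0.479 0.296 0.099]
drv 0.1 87 [0.465 0.292 0.116] [0.451 0.285 0.101] [0.482 0.314 0.125]
drv 0.125 174 [0.466 0.299 0.133] [0.453 0.288 0.125] [0.48  0.313 0.14 ]
orange maxz 1.1009281297558222
```

View pics/crop.png

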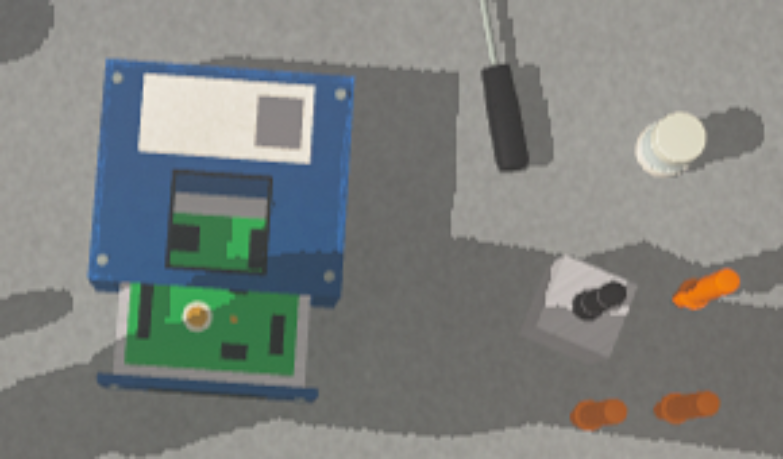

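View pics/crops.png

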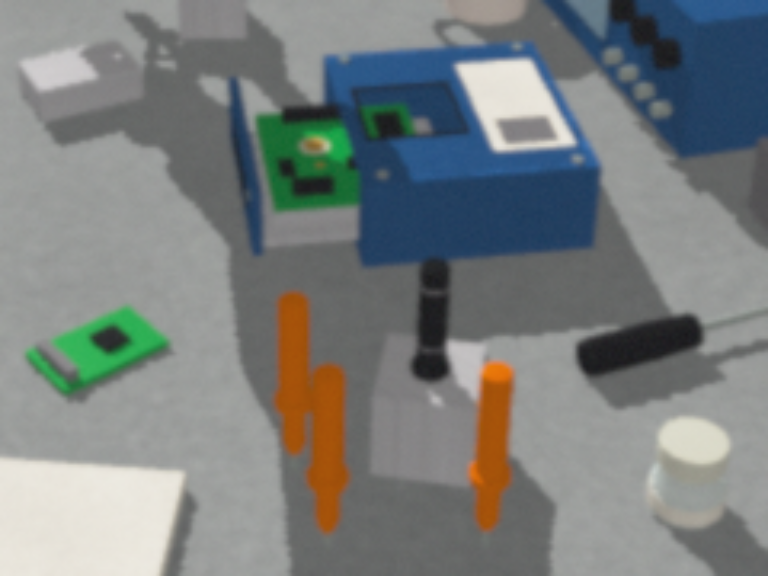

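Request:
send_rows([
  [-1,0,0,0,0,-0.97,0],
  [-1,0,0,0,0,-0.97,0],
  [-1,0,0,0,0,-0.97,0],
  [-1,0,0,0,0,-0.97,0],
  [1,0,0,0,0,0,0],
], newtons=40)

```text
time: 0.52
ee_pos: [0.2825, 0.6128, 0.2309]
orientation: [-0.51, 0.51, 0.49, -0.49]
contact_force: [0.1, -0.1, -0.2]
width: 0.0754
```

```bash
cat >> h.py <<'E'
def to(p):
    s=r.sense();d=rot().inv().apply(np.array(p)-s["ee_pos"])/.04
    print("t",s["time"].round(2) if hasattr(s["time"],'round') else s["time"],"pos",s["ee_pos"].round(4),"F",s["contact_force"].round(2),"w",round(float(s["width"]),4),"tot",d.round(2));return d
E
python3 -c "
from h import *
to([.43,.006,.23]);print(rot().as_matrix().round(3),r.sense()['qpos'].round(2))"
```

```text
t 0.5167 pos [0.2825 0.6128 0.2309] F [ 0.1  -0.06 -0.18] w 0.0754 tot [-15.01   0.03  -4.28]
[[ 0.039 -0.    -0.999]
 [ 0.999 -0.001  0.039]
 [-0.001 -1.     0.   ]] [-1.23  0.43 -0.01  1.6   0.    1.11  0.3 ]
```

Request:
send_rows([
  [1,-0.9,0,-0.4,0,0,0],
  [1,-0.9,0,-0.4,0,0,0],
  [1,-0.9,0,-0.4,0,0,0],
  [1,-0.9,0,-0.4,0,0,0],
  [1,-0.9,0,-0.4,0,0,0],
])

```text
time: 0.93
ee_pos: [0.3548, 0.4277, 0.2311]
orientation: [0.512, -0.512, -0.488, 0.488]
contact_force: [0.9, 0.9, 0.5]
width: 0.0125
```

Request:
send_rows([
  [1,-0.9,0,-0.4,0,0,0],
  [1,-0.9,0,-0.4,0,0,0],
  [1,-0.9,0,-0.4,0,0,0],
  [1,-0.9,0,-0.4,0,0,0],
  [1,-0.9,0,-0.4,0,0,0],
])

```text
time: 1.35
ee_pos: [0.4268, 0.2444, 0.2314]
orientation: [0.512, -0.512, -0.488, 0.488]
contact_force: [1.5, 0.7, -0.3]
width: -0.0001
```

```bash
python3 -c "
from h import *
to([.43,.006,.23]);print(rot().as_matrix().round(3),r.sense()['qpos'].round(2))"
```

```text
t 1.35 pos [0.4268 0.2444 0.2314] F [ 1.46  0.69 -0.3 ] w -0.0001 tot [-5.95  0.03 -0.36]
[[ 0.048 -0.    -0.999]
 [ 0.999  0.     0.048]
 [ 0.    -1.     0.   ]] [-0.8   0.12  0.16  2.01 -0.02  1.01  0.9 ]
```

Request:
send_rows([
  [1,-0.9,0,0,0,0,0],
  [1,-0.9,0,0,0,0,0],
  [1,-0.9,0,0,0,0,0],
  [1,-0.9,0,0,0,0,0],
  [1,-0.9,0,0,0,0,0],
])

```text
time: 1.77
ee_pos: [0.4181, 0.0648, 0.2313]
orientation: [0.512, -0.512, -0.488, 0.488]
contact_force: [1.2, -0.6, 0.4]
width: 0.0002
```

Request:
send_rows([
  [1,-0.6,0,0,0,0,0],
  [1,0,0,0,0,0,0],
])

```text
time: 1.93
ee_pos: [0.417, 0.0381, 0.2314]
orientation: [0.513, -0.513, -0.487, 0.487]
contact_force: [-0.1, -0.2, -0.4]
width: 0.0005
```

```bash
python3 -c "
from h import *
to([.429,.006,.034]);print(rot().as_matrix().round(3),r.sense()['qpos'].round(2))"
```

```text
t 1.9333 pos [0.417  0.0381 0.2314] F [-0.15 -0.16 -0.36] w 0.0005 tot [-0.79  4.93 -0.34]
[[ 0.053 -0.    -0.999]
 [ 0.999  0.     0.053]
 [ 0.    -1.     0.   ]] [-0.58 -0.02  0.34  2.16  0.01  1.    1.27]
```

Request:
send_rows([
  [1,-0.8,0,-0.2,0,0.1,0],
  [1,0,0.9,0,0,0,0],
  [1,0,0.9,0,0,0,0],
  [1,0,0.9,0,0,0,0],
  [1,0,0,0,0,0,0],
])

```text
time: 2.35
ee_pos: [0.4209, 0.0097, 0.1186]
orientation: [0.515, -0.513, -0.483, 0.488]
contact_force: [-2.2, 0.1, -1.4]
width: 0.0
```

```bash
python3 -c "
from h import *
to([.429,.006,.034]);print(rot().as_matrix().round(3),r.sense()['qpos'].round(2))"
```

```text
t 2.35 pos [0.4209 0.0097 0.1186] F [-2.21  0.12 -1.41] w 0.0 tot [-0.07  2.11 -0.22]
[[ 0.057 -0.008 -0.998]
 [ 0.998 -0.003  0.057]
 [-0.003 -1.     0.008]] [-0.52  0.17  0.38  2.27 -0.1   0.72  1.44]
```

Request:
send_rows([
  [1,0,0.7,0,0,-0.1,0],
  [1,0,0.7,0,0,-0.1,0],
  [1,0,0.7,0,0,0,0],
  [1,0,0,0,0,0,0],
])

```text
time: 2.68
ee_pos: [0.4228, 0.0104, 0.0372]
orientation: [0.51, -0.508, -0.49, 0.493]
contact_force: [-1.6, 0.5, 0.3]
width: -0.0003
```

```bash
python3 -c "
from h import *
to([.505,.002,.034]);print(rot().as_matrix().round(3),r.sense()['qpos'].round(2))"
```

```text
t 2.6833 pos [0.4228 0.0104 0.0372] F [-1.59  0.55  0.29] w -0.0003 tot [-0.14  0.07 -2.06]
[[ 0.035 -0.005 -0.999]
 [ 0.999 -0.001  0.035]
 [-0.001 -1.     0.005]] [-0.45  0.35  0.32  2.32 -0.22  0.51  1.58]
```

Request:
send_rows([
  [1,-0.05,0,-0.4,0,0,0],
  [1,0,0,-0.4,0,0,0],
  [1,0,0,-0.4,0,0,0],
  [1,0,0,-0.3,0,0,0],
  [1,0,0,-0.2,0,0,0],
])

```text
time: 3.1
ee_pos: [0.4938, 0.0062, 0.0418]
orientation: [-0.509, 0.509, 0.491, -0.491]
contact_force: [-2.4, 0.6, 2.1]
width: 0.0003
```

```bash
python3 -c "
from h import *
to([.505,.002,.034])"
```

```text
t 3.1 pos [0.4938 0.0062 0.0418] F [-2.42  0.6   2.07] w 0.0003 tot [-0.09  0.19 -0.28]
```

Request:
send_rows([
  [1,0,0,-0.12,0,0,0],
  [1,0,0,-0.12,0,0,0],
  [1,0,0,0,0,0,0],
])

```text
time: 3.35
ee_pos: [0.5026, 0.0058, 0.0403]
orientation: [-0.508, 0.509, 0.492, -0.491]
contact_force: [-0.1, -0.7, -0.5]
width: 0.0002
```

Request:
send_rows([
  [1,0,0,-0.1,0,0,0],
  [1,0,0,0,0,0,0],
])

```text
time: 3.52
ee_pos: [0.506, 0.0055, 0.0396]
orientation: [-0.508, 0.508, 0.491, -0.491]
contact_force: [0.1, -0.1, 0.1]
width: 0.0001
```

Request:
send_rows([
  [1,0,0,-0.1,0,0,0],
  [1,0,0,0,0,0,0],
])

```text
time: 3.68
ee_pos: [0.5077, 0.0053, 0.0389]
orientation: [0.509, -0.507, -0.49, 0.493]
contact_force: [-11.0, 1.1, 8.4]
width: 0.0002
```

Request:
send_rows([
  [1,0,0,-0.1,0,0,0],
  [1,0,0,0,0,0,0],
])

```text
time: 3.85
ee_pos: [0.5078, 0.0052, 0.038]
orientation: [0.511, -0.505, -0.488, 0.494]
contact_force: [-31.1, 2.3, 21.4]
width: -0.0
```

Request:
send_rows([
  [1,0,0,0.5,0,0,0],
  [1,0,-0.5,0.3,0,0,0],
  [1,0,-1,0,0,0,0],
  [1,0,-1,0,0,0,0],
  [1,0,-1,0,0,0,0],
])

```text
time: 4.27
ee_pos: [0.4811, 0.0059, 0.1809]
orientation: [0.509, -0.509, -0.491, 0.492]
contact_force: [1.5, 0.5, -0.4]
width: -0.0
```

Request:
send_rows([
  [-0.2,-0.5,-1,0,0,0,0],
  [-0.2,-0.9,-0.3,0,0,0,0],
  [-0.2,-0.9,0,0,0,0,0],
  [-0.2,0,0,0,0,0,0],
  [-0.2,0,0,0,0,0,0],
])

```text
time: 4.68
ee_pos: [0.4785, -0.0861, 0.229]
orientation: [-0.509, 0.509, 0.491, -0.49]
contact_force: [-0.4, 1.0, -0.3]
width: 0.051
```

Run:
```python
from h import *
import pickle
c=r.read_camera("top");pickle.dump(c,open("top1.pkl","wb"))
x=c["image"][130:300,230:520];save("crop1.png",x,2.7)
to([.521,-.2805,.2]);print(rot().as_matrix().round(3),r.sense()['qpos'].round(2))
```

```text
t 4.7333 pos [ 0.4786 -0.0846  0.2287] F [-0.09  0.22  0.02] w 0.0509 tot [-4.86  0.72 -1.23]
[[ 0.035  0.    -0.999]
 [ 0.999  0.     0.035]
 [ 0.    -1.    -0.   ]] [-0.4   0.12  0.49  2.04 -0.06  1.    1.65]
```

View pics/crop1.png

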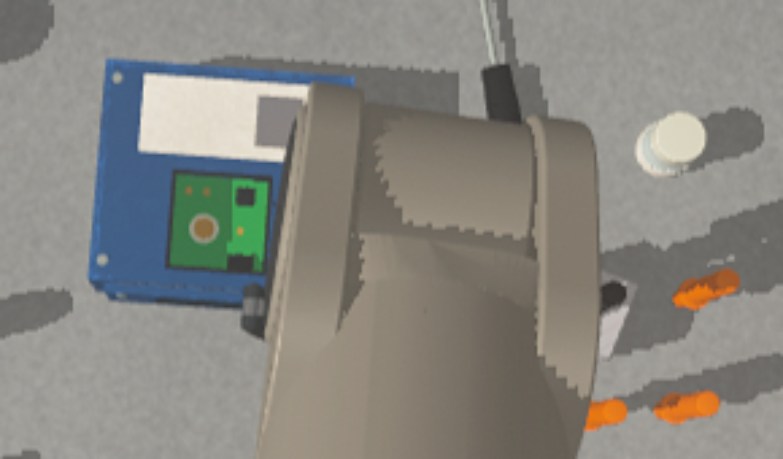

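Request:
send_rows([
  [-0.2,-0.9,0,-0.2,0,0,0],
  [-0.2,-0.9,0,-0.2,0,0,0],
  [-0.2,-0.9,0,-0.3,0,0,0],
  [-0.2,-0.9,0,-0.3,0,0,0],
  [-0.2,-0.9,0,-0.2,0,0,0],
])

```text
time: 5.15
ee_pos: [0.5218, -0.266, 0.228]
orientation: [0.508, -0.508, -0.492, 0.492]
contact_force: [0.6, 1.7, 0.7]
width: 0.0513
```

Request:
send_rows([
  [-0.2,-0.3,0,0,0,0,0],
  [-0.2,0,0,0,0,0,0],
  [-0.2,0,0,0,0,0,0],
])

```text
time: 5.4
ee_pos: [0.5201, -0.2773, 0.2278]
orientation: [0.509, -0.508, -0.491, 0.492]
contact_force: [0.0, 1.0, -0.1]
width: 0.0513
```

Run:
```python
from h import *
import pickle
c=pickle.load(open("top1.pkl","rb"))
hsv=cv2.cvtColor(c["image"],cv2.COLOR_RGB2HSV)
m=np.zeros((480,640),bool);m[207:222,298:313]=True
h=m&((hsv[...,0]<28)&(hsv[...,1]>70)|(hsv[...,1]<60))
v,u=np.nonzero(h);print(u.mean(),v.mean(),len(u),ray(c,u.mean(),v.mean(),.04),ray(c,(u.min()+u.max())/2,(v.min()+v.max())/2,.04),u.min(),u.max(),v.min(),v.max())
cs=r.read_camera("side");pickle.dump(cs,open("side1.pkl","wb"))
P=pts(cs);hs=cv2.cvtColor(cs["image"],cv2.COLOR_RGB2HSV)
# probe axis seen by the side camera: dark pixels near the probe
k=(cs["image"].max(-1)<60)&(np.hypot(P[...,0]-.521,P[...,1]+.2805)<.03)&(P[...,2]>.075)&(P[...,2]<.14)
vv,uu=np.nonzero(k);print("side probe",k.sum(),uu.min(),uu.max(),vv.min(),vv.max())
for a in range(vv.min(),vv.max()+1,6):
    w=uu[vv==a]; print(a,w.min(),w.max(),P[k&(np.arange(480)[:,None]==a)].mean(0).round(4) if len(w) else '')
to([.521,-.2805,.2]);print(rot().as_matrix().round(3))
w=r.read_camera("wrist");save("wr.png",w["image"]);print(w["camera_matrix"],w["hand_eye"]);pickle.dump(w,open("w.pkl","wb"))
```

```text
305.0104166666667 214.125 96 [0.5767518  0.01113159 0.04      ] [0.57701573 0.01116162 0.04      ] 300 310 209 219
side probe 224 351 359 291 321
291 355 357 [ 0.5256 -0.2795  0.1349]
297 352 359 [ 0.5223 -0.2898  0.1294]
303 351 359 [ 0.5218 -0.29    0.116 ]
309 351 359 [ 0.5223 -0.29    0.1022]
315 351 358 [ 0.5217 -0.2907  0.0889]
321 354 356 [ 0.5229 -0.2917  0.0754]
t 5.45 pos [ 0.5203 -0.2764  0.228 ] F [ 1.08  0.11 -0.48] w 0.051 tot [-0.1   0.7  -0.02]
[[ 0.033 -0.001 -0.999]
 [ 0.999  0.001  0.033]
 [ 0.001 -1.     0.001]]
[[371.64829954   0.         316.37046257]
 [  0.         371.64829954 233.70432924]
 [  0.           0.           1.        ]] [[ 9.99999881e-01  3.76409631e-04  3.10374310e-04  5.91927756e-04]
 [ 1.91514348e-04  2.82247469e-01 -9.59341613e-01 -1.42548465e-01]
 [-4.48707785e-04  9.59341558e-01  2.82247363e-01  7.14231026e-02]
 [ 0.00000000e+00  0.00000000e+00  0.00000000e+00  1.00000000e+00]]
```

View pics/wr.png

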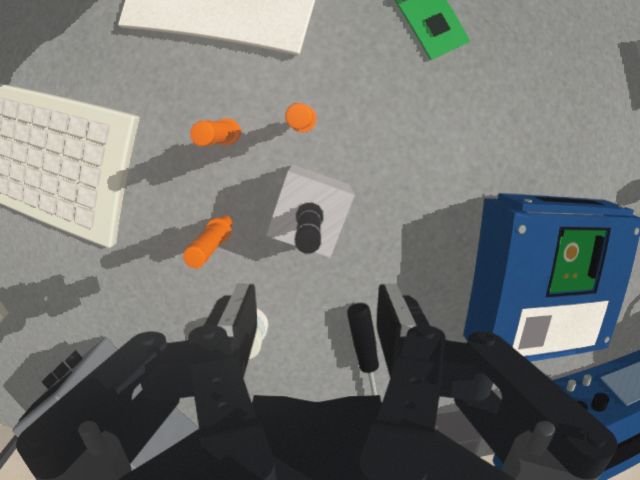

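```bash
cat >> h.py <<'E'
def wray(w,pos,Rm,u,v,h):
    K=w["camera_matrix"];a=np.array([u-K[0,2],v-K[1,2]]);rr=np.hypot(*a);t=rr/K[0,0]
    d=np.array([a[0]/rr*np.sin(t),-a[1]/rr*np.sin(t),-np.cos(t)]);H=np.array(w["hand_eye"])
    d=Rm@H[:3,:3]@d;o=Rm@H[:3,3]+pos;return o+d*(h-o[2])/d[2]
E
python3 - <<'E'
from h import *
import pickle
w=pickle.load(open("w.pkl","rb"));s=r.sense();Rm=rot().as_matrix()
for n,u,v,h in(("probe top",308,239,.136),("pad",571,253,.04)):print(n,wray(w,s["ee_pos"],Rm,u,v,h))
E
```

```text
probe top [ 0.5214784  -0.28104809  0.136     ]
pad [0.57823679 0.010224   0.04      ]
```

Request:
send_rows([
  [-0.2,-0.11,0,-0.02,0,0,0],
  [-0.2,0,0.9,0,0,0,0],
  [-0.2,0,0.9,0,0,0,0],
  [-0.2,0,0.9,0,0,0,0],
  [-0.2,0,0,0,0,0,0],
])

```text
time: 5.92
ee_pos: [0.5182, -0.2795, 0.1151]
orientation: [0.51, -0.505, -0.491, 0.493]
contact_force: [-1.5, 1.3, -0.5]
width: 0.0514
```

```bash
python3 -c "
from h import *
to([.5215,-.281,.084]);print(rot().as_matrix().round(3))"
```

```text
t 5.9167 pos [ 0.5182 -0.2795  0.1151] F [-1.49  1.33 -0.47] w 0.0514 tot [-0.04  0.78 -0.09]
[[ 0.032 -0.007 -0.999]
 [ 0.999  0.003  0.032]
 [ 0.003 -1.     0.008]]
```

Request:
send_rows([
  [-0.2,0,0.7,0,0,0,0],
  [-0.2,0,0,0,0,0,0],
  [-0.2,0,0,0,0,0,0],
  [-0.2,0,0,0,0,0,0],
])

```text
time: 6.25
ee_pos: [0.5216, -0.2825, 0.0947]
orientation: [-0.508, 0.509, 0.492, -0.491]
contact_force: [0.7, 0.0, 0.5]
width: 0.0511
```

```bash
python3 -c "
from h import *
to([.5215,-.281,.084]);print(rot().as_matrix().round(4))"
```

```text
t 6.25 pos [ 0.5216 -0.2825  0.0947] F [0.69 0.05 0.51] w 0.0511 tot [0.04 0.27 0.  ]
[[ 3.360e-02  1.600e-03 -9.994e-01]
 [ 9.994e-01 -5.000e-04  3.360e-02]
 [-4.000e-04 -1.000e+00 -1.600e-03]]
```

Request:
send_rows([
  [-0.2,0.04,0.27,0,0,0,0],
  [-0.2,0,0,0,0,0,0],
  [-0.2,0,0,0,0,0,0],
])

```text
time: 6.5
ee_pos: [0.5209, -0.2804, 0.0821]
orientation: [-0.508, 0.508, 0.492, -0.491]
contact_force: [-0.4, 0.3, 0.5]
width: 0.0516
```

Request:
send_rows([
  [1,0,0,0,0,0,0],
  [1,0,0,0,0,0,0],
  [1,0,0,0,0,0,0],
  [1,0,0,0,0,0,0],
  [1,0,0,0,0,0,0],
], newtons=50)

```text
time: 6.92
ee_pos: [0.5209, -0.281, 0.0821]
orientation: [-0.508, 0.509, 0.491, -0.491]
contact_force: [-1.1, -1.0, 4.2]
width: 0.0169
```

Request:
send_rows([
  [1,0,0,0,0,0,0],
  [1,0,0,0,0,0,0],
  [1,0,0,0,0,0,0],
])

```text
time: 7.17
ee_pos: [0.521, -0.281, 0.0821]
orientation: [-0.508, 0.509, 0.491, -0.491]
contact_force: [-0.4, -1.4, 6.2]
width: 0.017
```

```bash
python3 -c "
from h import *
to([.5215,-.281,.200]);print(rot().as_matrix().round(4), r.sense()['torque'])"
```

```text
t 7.1667 pos [ 0.521  -0.281   0.0821] F [-0.42 -1.37  6.22] w 0.017 tot [-0.   -2.95 -0.01]
[[ 3.400e-02  5.000e-04 -9.994e-01]
 [ 9.994e-01 -4.000e-04  3.400e-02]
 [-4.000e-04 -1.000e+00 -5.000e-04]] [-0.33522626  0.10381705 -0.05313441]
```

Request:
send_rows([
  [1,0,-0.3,0,0,0,0],
  [1,0,-0.5,0,0,0,0],
  [1,0,-0.5,0,0,0,0],
  [1,0,-0.5,0,0,0,0],
  [1,0,-0.5,0,0,0,0],
])

```text
time: 7.58
ee_pos: [0.5204, -0.2804, 0.1748]
orientation: [0.509, -0.508, -0.491, 0.492]
contact_force: [0.2, -0.5, -1.3]
width: 0.0168
```

Request:
send_rows([
  [1,0,-0.5,0,0,0,0],
  [1,0,-0.5,0,0,0,0],
  [1,0,-0.5,0,0,0,0],
  [1,0,0,0,0,0,0],
  [1,0,0,0,0,0,0],
])

```text
time: 8.0
ee_pos: [0.5211, -0.2806, 0.2347]
orientation: [-0.508, 0.509, 0.492, -0.491]
contact_force: [0.0, 0.6, -1.1]
width: 0.0168
```

```bash
python3 -c "
from h import *
import pickle
s=r.sense();to([.577,.011,.222]);print(rot().as_matrix().round(4))
w=r.read_camera('wrist');save('wr2.png',w['image'])
c=r.read_camera('side');save('s2.png',c['image'][180:390,200:480],2.8)"
```

```text
t 8.0 pos [ 0.5211 -0.2806  0.2347] F [ 0.03  0.59 -1.14] w 0.0168 tot [ 7.33  0.32 -1.15]
[[ 3.360e-02  1.500e-03 -9.994e-01]
 [ 9.994e-01  0.000e+00  3.360e-02]
 [ 1.000e-04 -1.000e+00 -1.400e-03]]
```

View pics/s2.png

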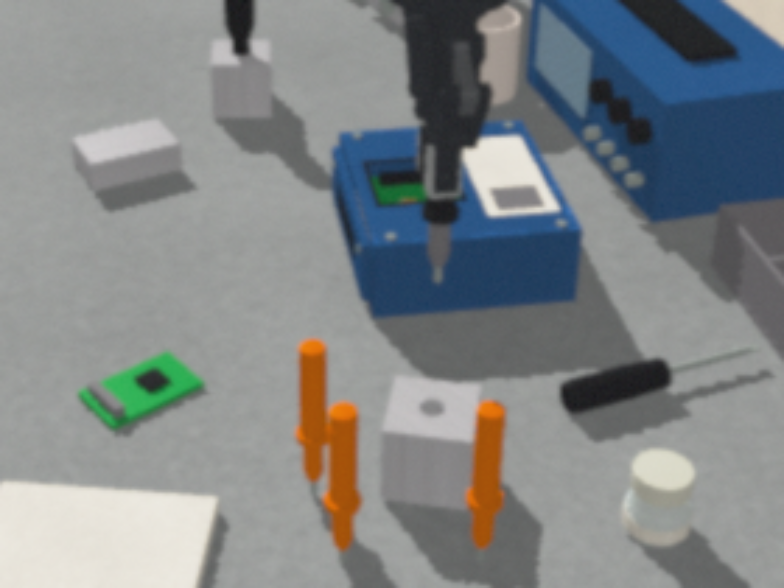

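Request:
send_rows([
  [1,0.5,0,-0.1,0,0,0],
  [1,0.8,0,-0.1,0,0,0],
  [1,0.8,0,-0.1,0,0,0],
  [1,0.8,0,-0.1,0,0,0],
  [1,0.8,0,-0.1,0,0,0],
])

```text
time: 8.52
ee_pos: [0.5452, -0.1318, 0.2328]
orientation: [0.509, -0.508, -0.491, 0.492]
contact_force: [1.4, 0.1, -0.9]
width: 0.0166
```

Request:
send_rows([
  [1,0.8,0,-0.1,0,0,0],
  [1,0.8,0,-0.1,0,0,0],
  [1,0.8,0,-0.1,0,0,0],
  [1,0.6,0,-0.1,0,0,0],
  [1,0.2,0,-0.1,0,0,0],
])

```text
time: 8.93
ee_pos: [0.5698, -0.0016, 0.2325]
orientation: [0.508, -0.507, -0.492, 0.493]
contact_force: [0.3, 0.2, -0.5]
width: 0.0169
```

Request:
send_rows([
  [1,0,0,0,0,0,0],
  [1,0,0,0,0,0,0],
])

```text
time: 9.1
ee_pos: [0.5697, -0.0065, 0.233]
orientation: [0.508, -0.508, -0.491, 0.492]
contact_force: [0.1, -0.6, -1.1]
width: 0.0169
```

```bash
python3 -c "
from h import *
import pickle
s=r.sense();to([.577,.011,.150]);print(rot().as_matrix().round(4))"
```

```text
t 9.1 pos [ 0.5697 -0.0065  0.233 ] F [ 0.11 -0.63 -1.08] w 0.0169 tot [ 0.44  2.07 -0.17]
[[ 3.340e-02 -1.500e-03 -9.994e-01]
 [ 9.994e-01 -8.000e-04  3.340e-02]
 [-8.000e-04 -1.000e+00  1.500e-03]]
```

Request:
send_rows([
  [1,0.44,0.4,-0.17,0,0,0],
  [1,0,0.6,0,0,0,0],
  [1,0,0.6,0,0,0,0],
  [1,0,0.4,0,0,0,0],
  [1,0,0,0,0,0,0],
])

```text
time: 9.52
ee_pos: [0.5753, 0.0094, 0.1505]
orientation: [0.51, -0.508, -0.489, 0.493]
contact_force: [-1.1, -0.9, -0.8]
width: 0.0168
```

Request:
send_rows([
  [1,0,0,0,0,0,0],
  [1,0,0,0,0,0,0],
])

```text
time: 9.68
ee_pos: [0.5779, 0.0101, 0.1548]
orientation: [-0.509, 0.509, 0.491, -0.491]
contact_force: [0.6, 0.1, -0.8]
width: 0.0169
```

```bash
python3 -c "
from h import *
import pickle
s=r.sense();to([.577,.011,.120]);print(rot().as_matrix().round(4))
w=r.read_camera('wrist');c=r.read_camera('side');pickle.dump((s,w,c),open('n.pkl','wb'))
a=cv2.resize(w['image'][100:340,200:440],(480,480),interpolation=2);b=cv2.resize(c['image'][200:310,300:410],(480,480),interpolation=2)[:, :320]
save('n.png',np.hstack([a,b]))"
```

```text
t 9.6833 pos [0.5779 0.0101 0.1548] F [ 0.6   0.11 -0.79] w 0.0169 tot [0.02 0.87 0.02]
[[ 3.530e-02  8.000e-04 -9.994e-01]
 [ 9.994e-01 -2.000e-04  3.530e-02]
 [-1.000e-04 -1.000e+00 -8.000e-04]]
```

View pics/n.png

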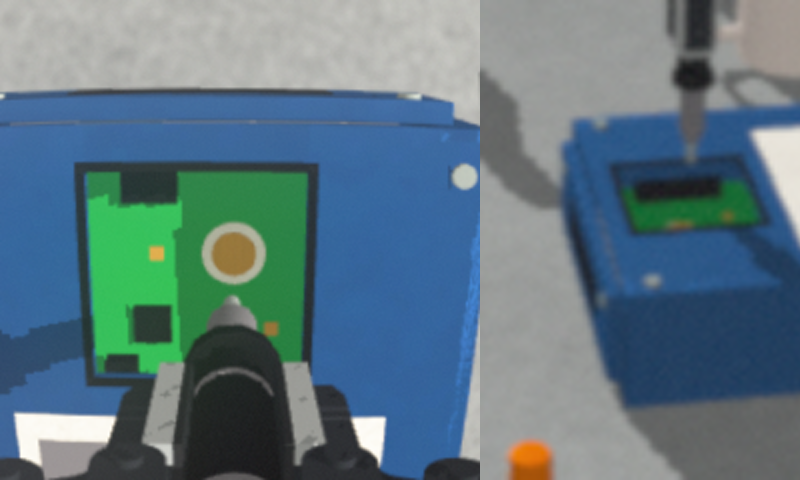

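```bash
python3 -c "
from h import *
import pickle
s,w,c=pickle.load(open('n.pkl','rb'));Rm=rot().as_matrix()
print('pad',wray(w,s['ee_pos'],Rm,317,226.5,.04));print('tip',wray(w,s['ee_pos'],Rm,316,250,.0827),s['ee_pos'])"
```

```text
pad [0.57701272 0.01114961 0.04      ]
tip [0.58010852 0.01035666 0.0827    ] [0.57789996 0.01011606 0.15475334]
```

Request:
send_rows([
  [1,0.02,0.2,0.05,0,0,0],
  [1,0,0.2,0,0,0,0],
  [1,0,0.2,0,0,0,0],
  [1,0,0.2,0,0,0,0],
  [1,0,0,0,0,0,0],
])

```text
time: 10.2
ee_pos: [0.5745, 0.012, 0.1198]
orientation: [0.509, -0.508, -0.491, 0.492]
contact_force: [-0.6, -0.3, -1.1]
width: 0.0168
```

Request:
send_rows([
  [1,0,0,0,0,0,0],
  [1,0,0,0,0,0,0],
  [1,0,0,0,0,0,0],
])

```text
time: 10.45
ee_pos: [0.5758, 0.012, 0.1221]
orientation: [-0.508, 0.509, 0.492, -0.491]
contact_force: [0.1, 0.8, -0.4]
width: 0.0169
```

```bash
python3 -c "
from h import *
to([.5765,.011,.107]);print(rot().as_matrix().round(4))"
```

```text
t 10.45 pos [0.5758 0.012  0.1221] F [ 0.07  0.79 -0.43] w 0.0169 tot [-0.02  0.38 -0.02]
[[ 3.390e-02  4.000e-04 -9.994e-01]
 [ 9.994e-01  0.000e+00  3.390e-02]
 [ 0.000e+00 -1.000e+00 -4.000e-04]]
```

Request:
send_rows([
  [1,0,0.1,0,0,0,0],
  [1,0,0.1,0,0,0,0],
  [1,0,0,0,0,0,0],
  [1,0,0,0,0,0,0],
  [1,0,0,0,0,0,0],
])

```text
time: 10.87
ee_pos: [0.5755, 0.012, 0.1138]
orientation: [0.508, -0.508, -0.491, 0.492]
contact_force: [-0.4, 0.5, -1.9]
width: 0.0169
```

Request:
send_rows([
  [1,0,0.1,0,0,0,0],
  [1,0,0,0,0,0,0],
  [1,0,0,0,0,0,0],
  [1,0,0,0,0,0,0],
])

```text
time: 11.2
ee_pos: [0.5757, 0.0121, 0.1099]
orientation: [-0.508, 0.508, 0.492, -0.491]
contact_force: [0.5, 0.1, -0.1]
width: 0.0169
```

Run:
```python
from h import *
d=to([.577,.011,.107]);f=[]
import pickle
w=r.read_camera('wrist')
for i in range(8): f.append(r.sense()["contact_force"]);r.read_camera('wrist')
print(np.mean(f,0).round(2),np.std(f,0).round(2));to([.577,.011,.107]);print(rot().as_matrix().round(4))
```

```text
t 11.2 pos [0.5757 0.0121 0.1099] F [ 0.54  0.05 -0.06] w 0.0169 tot [-0.03  0.07 -0.03]
[ 0.9  -0.08  0.74] [0.3  0.54 0.37]
t 11.65 pos [0.5756 0.0121 0.1098] F [ 0.99 -0.76  0.59] w 0.0166 tot [-0.03  0.07 -0.04]
[[ 0.0337  0.     -0.9994]
 [ 0.9994 -0.      0.0337]
 [-0.     -1.     -0.    ]]
```

Request:
send_rows([
  [1,0,0.04,0,0,0,0],
  [1,0,0.04,0,0,0,0],
  [1,0,0,0,0,0,0],
  [1,0,0,0,0,0,0],
  [1,0,0,0,0,0,0],
])

```text
time: 12.07
ee_pos: [0.5756, 0.012, 0.1066]
orientation: [-0.508, 0.508, 0.491, -0.491]
contact_force: [1.4, 0.1, 2.9]
width: 0.0169
```

Run:
```python
from h import *
f=[]
for i in range(14): f.append(r.sense()["contact_force"]);w=r.read_camera('wrist')
c=r.read_camera('side')
print(np.mean(f,0).round(2),np.std(f,0).round(2));to([.577,.011,.107]);print(rot().as_matrix().round(4))
a=cv2.resize(w['image'][100:340,200:440],(480,480),interpolation=2);b=cv2.resize(c['image'][200:310,300:410],(480,480),interpolation=2)[:, :320]
save('n2.png',np.hstack([a,b]))
```

```text
[0.87 0.16 2.05] [0.39 0.64 0.42]
t 12.8167 pos [0.5755 0.012  0.1066] F [ 1.42 -0.07  1.54] w 0.017 tot [-0.02 -0.01 -0.04]
[[ 3.390e-02 -1.000e-04 -9.994e-01]
 [ 9.994e-01 -0.000e+00  3.390e-02]
 [-0.000e+00 -1.000e+00  1.000e-04]]
```

View pics/n2.png

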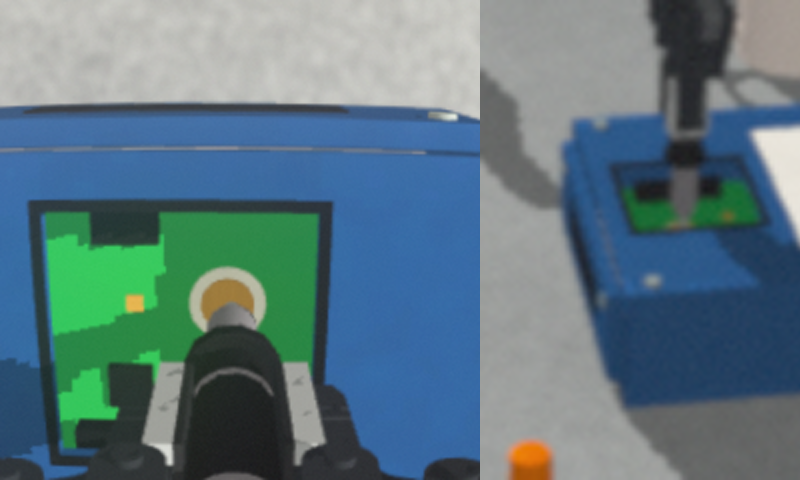

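```bash
python3 -c "
from h import *
print(r.hand_in());to([.577,.011,.107])"
```

```text
the job is handed in; nothing more can be done
None
the job is handed in; nothing more can be done
```

I shut the tray first, then lifted the probe from its holder. I set its tip on the large round pad through the window and handed in at about 13 s while still holding and pressing.

- **Tray:** pushed until it hit its stop at 31 N. A camera picture afterwards showed it shut, with the pad under the window.
- **Tip position:** the commanded spot is within about 2 mm of the pad centre, which I measured at (0.577, 0.011). The last picture shows the tip on the brass disc, about 1.5 mm to one side.
- **Uprightness:** the tool axis was vertical to within 0.001 rad. I did not measure the probe's own tilt in the grip separately, but it looked straight in the pictures.
- **Spring:** the force reading averages about 2.9 N after taking off the probe's weight, against about 1 N to start giving and 5 N to bottom. The height gives about 5.5 mm of the 10 mm travel and the force about 4.7 mm. Both are mid-range, and the force noise is about 0.4 N per reading.
- **Other things on the bench:** I saw no sign of touching any bystander or orange look-alike, but I made no separate check of each one.

No check failed. The hand-in reported no verdict.

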